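# Clamp a bearing in the fixture with the knob down in its well

## Task

Lay the larger of the two loose bearings flat on the fixture's rail between the jaw and the V anvil, then reach down into the round well and turn the knob clockwise until the jaw holds the bearing snugly in the V: firmly held, with roughly 14 N, but not squeezed hard. Do not lean on the wall of the well, leave the smaller bearing where it lies, and let go of everything at the end.

Things in the scene. Friction and masses are not known exactly. Their poses are not given: they have to be found in the camera images.
- fixture: Fixed fixture: grey base plate 112 (x) x 250 (y) mm, 14 mm high. Origin: centre of its underside. A steel rail 36 mm wide runs along its y axis on x = 0, y -15 to 121 mm, its top 24 mm above the bench. At the rail's +y end stands a steel anvil, 18 mm above the rail, with a 90 degree V open toward -y, arms to 30 mm either side.
- nest (a point): Point on the rail's top at x = 0, y = 38.5 mm of the fixture, its axes: a bearing laid flat with its centre here is clear of jaw and anvil at every start; the jaw then pushes it along +y into the V. The anvil was set by hand: a seated 52 mm bearing has its centre 3.5 to 8.5 mm farther along +y, where exactly is not known.
- jaw: Sliding jaw: dark steel block 34 (x) x 13 (y) mm, top 20 mm above the rail, with a spring-backed slick plastic pad (8 N per mm) in front. Origin: on the rail top; y = 3 mm in the fixture at knob 0, moves along +y by 9 mm per rad of the knob. The pad's front stands 0 to 3 mm ahead of it, as set by a hidden screw. 7 to 21 N on the bearing is a good hold; over 25 N spoils it.
- knob (a joint): Knob angle, rad, 0 to 2.6, grows clockwise seen from above and drives the jaw to the anvil. Stays where left. Turning takes about 0.24 N m of friction, plus 0.08 N m per rad/s, plus 0.009 N m for each newton of the jaw. Starts at 0 to 0.4; the jaw meets the seated bearing after 0.65 to 2.1 rad from there, so a second grip may be needed.
- knob_grip (a point): On the knob's axis, 41 mm above the bench, 23 mm below the rim of the well. The knob is an upright black bar grip 16 mm thick, 40 mm long, from 18 to 52 mm above the bench, on the axis x = 0, y = -65 mm of the fixture. This point turns with the knob: its x axis runs across the 16 mm, its y axis along the 40 mm; at joint 0 these are the fixture's axes.
- guard: Round upright steel wall of the well round the knob, centred on the knob's axis, inside diameter 82 mm, outside 94 mm, rim 64 mm above the bench, floor 14 mm above the bench. Origin: on the axis, on the floor. It must not be pressed with more than 20 N.
- bearing: The larger bearing, the one to clamp: bright steel ring 52 mm in diameter, 15 mm high, lying flat, 0.11 kg. Origin: centre of its underside.
- small_bearing: The smaller bearing, 40 mm in diameter and 12 mm high, lying flat; not to be moved (more than 20 mm). Origin: centre of its underside.

How it is judged:
On the way, in this order (a step that is already met when the one before it is completed fails the run):
1. the larger bearing lies flat on the rail between jaw and anvil, not yet clamped (z of bearing in the frame of fixture between 0.021 and 0.027 m and x of bearing in the frame of fixture between -0.008 and 0.008 m and y of bearing in the frame of fixture between 0.028 and 0.053 m and angle between bearing's own z axis and vertical below 0.12 rad and contact force between the fingers and bearing below 0.2 N), for 0.2 s.
2. the jaw, driven by the knob, holds the bearing with 7 to 21 N (contact force between jaw and bearing between 7 and 21 N), for 0.3 s.
At the end, for the whole second after the job is handed in: The larger bearing lies flat on the rail (within 3 mm in height, 0.1 rad of tilt), centred in the V within 4 mm, at rest, and the jaw presses on it with 7 to 21 N (all of step 2 and z of bearing in the frame of fixture between 0.021 and 0.027 m and x of bearing in the frame of fixture between -0.004 and 0.004 m and y of bearing in the frame of fixture between 0.039 and 0.053 m and angle between bearing's own z axis and vertical below 0.1 rad and linear speed of bearing below 0.01 m/s and velocity of joint knob below 0.05 rad/s); the robot touches nothing.
It fails at once if the jaw squeezes the bearing with more than 25 N (contact force between jaw and bearing above 25 N).
It fails at once if the robot presses on the wall of the well with more than 20 N (contact force between any of the fingers, the arm and guard above 20 N).
It fails at once if the smaller bearing is moved by more than 20 mm (distance of small_bearing from where it was at the start of the episode above 0.02 m).
It also fails if it takes over 72 s, if anything falls off the work surface, if the arm or the gripper's body presses on something with over 40 N, if the wrist force passes 120 N, or if a joint passes its speed limit or range.

## Robot

A 6-joint arm with a two-finger parallel gripper is mounted at the origin on a cart in front of the work surface, level with it; the furniture and walls round the work are solid. World frame = base frame: x ahead of the robot, y to its left, z up, the work surface at z = 0. Lengths are in m, angles in rad, forces in N, time in s.
With the tool pointing down it reaches from about 0.275 to 0.725 m from the base axis. Payload 15.9 kg.
Tool frame: the origin (TCP) lies midway between the tips of the shut fingers; the grasp point (between the pads) lies 19 mm behind it; z points along the fingers, y is the line along which they close (so a half turn about z gives the same grasp; the last joint's range is limited). The gripper opens to 85 mm and grips with 20 to 120 N. Pads are 22 mm wide; open, the fingers measure 114 mm over their backs; the gripper's body (76 mm by 85 mm) begins 54 mm behind the grasp point. The pads swing forward as they close: fully open they stand 13 mm farther back than shut.
Start: joints at [1.236, 0.213, -0.034, 1.323, 0, 1.571], TCP at [0.164, 0.472, 0.231] pointing down, gripper open.
Joint ranges: [-2.98, 2.98], [-0.74, 1.72], [-1.14, 1.35], [-2.1, 2.04], [-1.57, 1.44], [-3.14, 3.14]. Speed limits (rad/s): [1.89, 1.89, 2.39, 2.57, 3.14, 3.14].

## Interface

Orientations are given as a unit quaternion [x, y, z, w].
In Python, from bench import get_obs, camera, camera_params, close_job gives the robot as it stands.
- The arm moves only by the tool send_rows, never from a script. Its argument "motion" is text: rows parted by semicolons, each of 7 numbers parted by spaces: the shift along the tool's x, y, z in mm, then the turn, a rotation vector about the tool's x, y, z in rad, then the finger opening in mm, from 0 to 85.4. In form: x y z ax ay az gripper; .... A call has 1 to 20 rows; each row shifts and turns the commanded pose from where the row before left it, along the tool's axes as they then stand; what a row does not reach is not made up. A row lasts 1/8 s, in which the tool goes at most 62.5 mm and 10.7 degrees, less where a joint would pass 70% of its speed; a pose out of reach is approached as far as the arm can. A call is refused whole if a number of a shift passes 62.5 or a number of a turn 0.188, either way. A call with a gripper value outside its range is refused whole. The fingers move at their own pace and stop on an object; the grip force is fixed at half the most. Time passes only in rows, so rows that do not move let the fingers close. It gives the time, the measured TCP pose, the force, the opening and the grip force at its end, in the units of the state.
- get_obs(): the state, without advancing time (a new reading comes with each control period).
- camera(name): name is "scene" or "top"; returns (picture, depth): 400x640x3 uint8, red, green, blue; 400x640 float32, m along the optical axis (not along the pixel's ray), 0 where there is no reading.
- camera_params(name): a dict with "fx", "fy", "cx", "cy" (pixels), "extrinsics" (4x4, takes a point from world to camera coordinates). Camera axes: x right, y down, z forward; pixel columns grow to the right and rows downward; lengths in m; the calibration is good to about 2 mm. A picture is of the moment at which its call begins. camera_params takes no time and is no camera call.
- close_job(): hands the job in; it is judged then, once.
The state is a dict: "clock": time; "joint_positions": joint angles; "qd": joint speeds; "tau": joint torques, N m; "ee_pos": TCP position; "tool_rot": TCP orientation; "ft_force": force on the tool from outside, world axes, zero at the start; "moment": the same for the moment, N m; "gripper_width": finger opening in m; "grasp_force": force on a finger pad.
Only numpy, scipy, OpenCV 4.12 (cv2) and the standard library are available. Lean on these libraries where they do the work, as an engineer would, in place of code of your own. Each camera call takes 0.05 s, during which the arm holds its last target. There are 200 camera calls.

## Working session

There is one attempt and no reset: what is moved stays moved. The work goes in short steps, Python scripts to look and compute and a tool call to move; the robot and the scene stay as the last step left them, time stands still between calls to the robot, and variables do not carry over. Pictures are saved under pics/ and viewed, at most 10 in all, crops included, and the job is handed in when it is done.

Besides the shell and the picture viewer there is one more tool, called after "Request:" as name(argument=value, ...) on one line, values as JSON. send_rows: Moves the arm, as the interface text tells. Its arguments: {"type":"object","properties":{"motion":{"type":"string"}},"required":["motion"]}

```bash
ls; mkdir -p pics
python3 - <<'E'
from bench import *
import cv2,numpy as np
o=get_obs();print({k:np.round(v,3) for k,v in o.items()})
for n in("top","scene"):
    p,d=camera(n);cv2.imwrite(f"pics/{n}0.png",p[:,:,::-1]);np.save(f"{n}d.npy",d);c=camera_params(n);print(n,c)
E
```

```text
pics
{'clock': np.float64(0.0), 'joint_positions': array([ 1.236,  0.213, -0.035,  1.324,  0.   ,  1.571]), 'qd': array([ 0.001, -0.001, -0.001,  0.001,  0.   , -0.001]), 'tau': array([-4.0000e-03, -6.8618e+01,  4.8711e+01,  1.8000e-02, -0.0000e+00,
       -0.0000e+00]), 'ee_pos': array([0.164, 0.472, 0.231]), 'tool_rot': array([ 0.167,  0.986, -0.001, -0.   ]), 'ft_force': array([-0.813,  0.31 , -0.016]), 'moment': array([-0.023,  0.007, -0.011]), 'grasp_force': np.float64(0.0), 'gripper_width': np.float64(0.085)}
top {'fx': 455.09251046398043, 'fy': 455.09251046398043, 'cx': 323.3943504785079, 'cy': 206.04977634724736, 'extrinsics': array([[ 0.0232765 , -0.99949365,  0.02169455,  0.10081593],
       [-0.99526275, -0.025216  , -0.09389466,  0.51012909],
       [ 0.09439416, -0.01940623, -0.99534574,  1.10739863],
       [ 0.        ,  0.        ,  0.        ,  1.        ]])}
scene {'fx': 427.62259626961355, 'fy': 427.62259626961355, 'cx': 311.1426812603199, 'cy': 196.057424055937, 'extrinsics': array([[ 0.76292768, -0.64637185, -0.01203296, -0.26513899],
       [-0.44480044, -0.51131931, -0.73532655,  0.31384384],
       [ 0.46914169,  0.56635324, -0.67760614,  0.56785029],
       [ 0.        ,  0.        ,  0.        ,  1.        ]])}
```

View pics/top0.png

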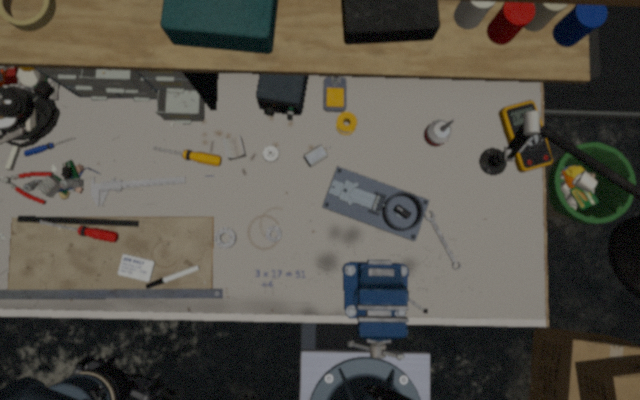

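View pics/scene0.png

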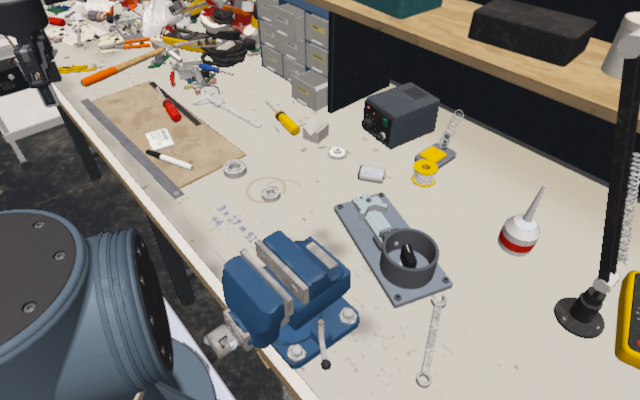

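The top view has the fixture at about (376,203) with its well at (403,211), and a vise nearby at (377,298). The candidate rings are at (227,238), (272,230) and (270,153). I'll enlarge the top view to tell them apart.

```bash
cat > h.py <<'E'
from bench import *
import cv2,numpy as np
def ray(n,u,v,z):
    c=camera_params(n);E=np.array(c["extrinsics"]);R,t=E[:3,:3],E[:3,3]
    o=-R.T@t;d=R.T@np.array([(u-c["cx"])/c["fx"],(v-c["cy"])/c["fy"],1]);return o+d*(z-o[2])/d[2]
def proj(n,P):
    c=camera_params(n);E=np.array(c["extrinsics"]);q=(E[:3,:3]@np.atleast_2d(P).T).T+E[:3,3]
    return np.c_[c["fx"]*q[:,0]/q[:,2]+c["cx"],c["fy"]*q[:,1]/q[:,2]+c["cy"]]
E
python3 - <<'E'
import cv2,numpy as np
p=cv2.imread('pics/top0.png');s=cv2.imread('pics/scene0.png')
a=cv2.resize(p[205:265,200:310],None,fx=5,fy=5,interpolation=2)*1.0*1.3
b=cv2.resize(p[160:245,315:435],None,fx=5,fy=5,interpolation=2)*1.3
cv2.imwrite('pics/c1.png',np.clip(b,0,255))
c=cv2.resize(s[150:215,210:300],None,fx=5,fy=5,interpolation=2)
w=max(a.shape[1],c.shape[1]);im=np.zeros((600,800,3));im[:300,:550]=np.clip(a,0,255)
c=cv2.resize(c,None,fx=.92,fy=.92);im[300:300+c.shape[0],:c.shape[1]]=c[:300]
cv2.imwrite('pics/c2.png',im)
E
```

```text
[ WARN:0@0.038] global loadsave.cpp:1063 imwrite_ Unsupported depth image for selected encoder is fallbacked to CV_8U.
```

View pics/c1.png

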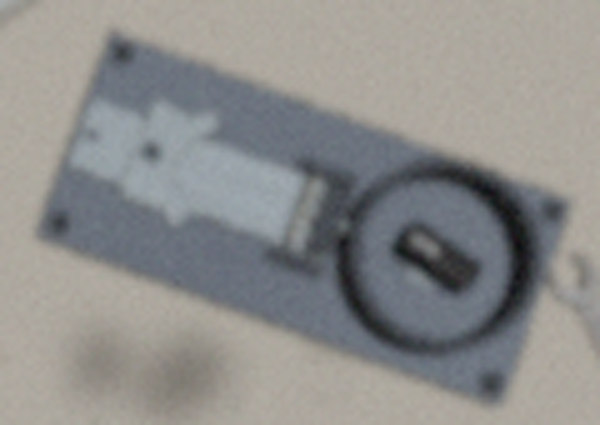

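View pics/c2.png

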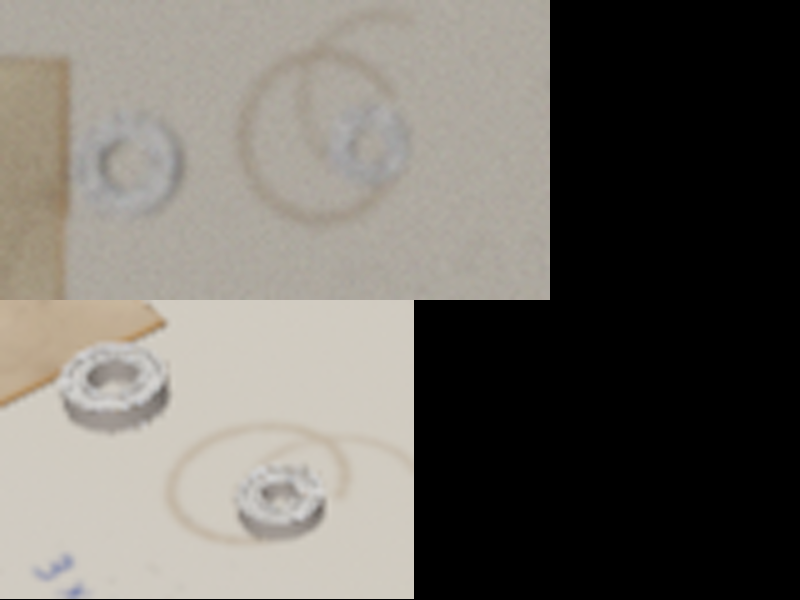

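Crop 2 shows the larger bearing at top pixel ≈(226,238) and the smaller at ≈(274,234). Crop 1 shows the fixture with its anvil on the left and the knob bar at crop (437,258), slightly rotated. Next I'll measure them.

```bash
cat > m.py <<'E'
from h import *
def depthpts(n,d,u0,u1,v0,v1):
    c=camera_params(n);E=np.array(c["extrinsics"])
    v,u=np.mgrid[v0:v1,u0:u1];z=d[v0:v1,u0:u1]
    q=np.stack([(u-c["cx"])/c["fx"]*z,(v-c["cy"])/c["fy"]*z,z],-1)
    return (q-E[:3,3])@E[:3,:3]
E
python3 - <<'E'
from m import *
top=cv2.imread('pics/top0.png');sc=cv2.imread('pics/scene0.png')
# plate: bluish
for n,im,roi in(("top",top,(318,435,160,245)),("scene",sc,(325,460,180,310))):
    u0,u1,v0,v1=roi;c=cv2.GaussianBlur(im[v0:v1,u0:u1],(3,3),0).astype(int)
    m=((c[...,0]-c[...,2]>4)|(c.sum(2)<230)).astype(np.uint8)
    m=cv2.morphologyEx(m,cv2.MORPH_CLOSE,np.ones((7,7)));m=cv2.morphologyEx(m,cv2.MORPH_OPEN,np.ones((7,7)))
    k=max(cv2.findContours(m,0,1)[0],key=cv2.contourArea)[:,0]+[u0,v0]
    cv2.imwrite(f"pics/m_{n}.png",cv2.resize(m*255,None,fx=4,fy=4))
    if n=="top":
        W=np.array([ray(n,u,v,.014)[:2] for u,v in k],np.float32)
        r=cv2.minAreaRect(W*1000);print("plate",r,cv2.boxPoints(r))
    print(n,"hull",cv2.approxPolyDP(cv2.convexHull(k.astype(np.int32)),4,True)[:,0].tolist())
# depth
dt=np.load('topd.npy');ds=np.load('scened.npy')
for n,d,b in(("top",dt,(205,295,215,260)),("scene",ds,(212,295,150,210))):
    P=depthpts(n,d,*b);z=P[...,2];print(n,"z pct",np.round(np.percentile(z,[5,50,90,98])*1000,1))
    base=np.median(z);m=((z-base>.007)).astype(np.uint8);cnt,l,st,ce=cv2.connectedComponentsWithStats(m)
    for i in range(1,cnt):
        if st[i,4]>15:
            q=P[l==i];print(st[i],np.round(q.mean(0)*1000,1),np.round(cv2.minEnclosingCircle((q[:,:2]*1000).astype(np.float32)),1) if 0 else cv2.minEnclosingCircle((q[:,:2]*1000).astype(np.float32)))
E
```

```text
plate ((518.9278564453125, -17.75604248046875), (245.2871856689453, 108.00732421875), 71.06929016113281) [[ 428.05658  -116.245926]
 [ 530.222    -151.28615 ]
 [ 609.79913    80.73384 ]
 [ 507.63373   115.77406 ]]
top hull [[337, 169], [426, 200], [415, 237], [325, 207]]
scene hull [[337, 206], [364, 195], [384, 195], [433, 241], [449, 286], [394, 304]]
top z pct [-3.4  0.6 10.2 15.4]
[ 61  11  16  17 162] [435.2 235.8  11.4] ((435.6636047363281, 236.16278076171875), 19.987714767456055)
[ 10  13  21  22 286] [422.7 353.8  21.6] ((415.23388671875, 257.508056640625), 123.23365783691406)
scene z pct [-1.7  0.4  8.  14.8]
[ 11  10  24  17 298] [418.  344.6  19.3] ((253.8303985595703, 23.31951904296875), 398.0237731933594)
[ 50  36  19  14 197] [433.1 231.1  14.1] ((262.89215087890625, -40.91534423828125), 346.6272888183594)
```

Run:
```python
from m import *
dt=np.load('topd.npy');ds=np.load('scened.npy')
P=depthpts("top",dt,318,435,160,245);z=P[...,2]*1000
def rep(s,m):
    q=(P[m]*1000);r=cv2.minAreaRect(q[:,:2].astype(np.float32));print(s,len(q),np.round(q.mean(0),1),np.round(r[0],1),np.round(r[1],1),round(r[2],1))
print(np.histogram(z,np.arange(-10,80,4)))
b=np.median(z[:15]);print(b)
rep("rim",(z-b>56));
```

```text
(array([  10,  834, 3479, 1102,  164, 1173, 1339,  244,  428,  145,   40,
         46,  163,  215,   66,   95,   52,   62,  199,   46,    0,    0]), array([-10,  -6,  -2,   2,   6,  10,  14,  18,  22,  26,  30,  34,  38,
        42,  46,  50,  54,  58,  62,  66,  70,  74,  78]))
0.5260453233243414
rim 359 [485.2 -54.5 193.4] [443.2  -4.5] [ 92.9 276.7] 35.4
```

Run:
```python
from m import *
dt=np.load('topd.npy');ds=np.load('scened.npy')
def comp(n,d,b,lo,hi,s):
    P=depthpts(n,d,*b)*1000;m=((P[...,2]>lo)&(P[...,2]<hi)).astype(np.uint8)
    c,l,st,ce=cv2.connectedComponentsWithStats(m);i=1+np.argmax(st[1:,4]);q=P[l==i]
    x=q[:,:2].astype(np.float32);r=cv2.minAreaRect(x);cc=cv2.minEnclosingCircle(x)
    h=cv2.convexHull(x)[:,0].astype(float);A=np.c_[2*h,np.ones(len(h))];f=np.linalg.lstsq(A,(h**2).sum(1),rcond=None)[0]
    print(s,n,len(q),"mean",np.round(q.mean(0),1),"rect",np.round(r[0],1),np.round(r[1],1),round(r[2],1),"circ",np.round(cc[0],1),round(cc[1],1),"fit",np.round(f[:2],1),round(np.sqrt(f[2]+f[:2]@f[:2]),1))
    return q
T=("top",dt);S=("scene",ds);
comp(*T,(210,245,222,255),8,19,"big");comp(*S,(216,252,152,184),8,19,"big");comp(*S,(216,252,152,184),13,18,"bigtop")
comp(*T,(262,290,222,248),7,16,"small")
comp(*T,(375,435,180,245),57,70,"rim");comp(*S,(370,445,220,295),57,70,"rim")
k=comp(*T,(390,416,200,222),45,56,"knob");
l=comp(*S,(390,430,235,275),45,55,"knob")
comp(*T,(340,390,165,225),38,50,"jaw/anvil top")
```

```text
big top 282 mean [422.8 355.3  13.6] rect [422.9 354.6] [49.4 50.2] 1.4 circ [422.8 355.4] 26.4 fit [423.  355.3] 25.8
big scene 286 mean [421.6 351.7  13.4] rect [422.6 353.3] [51.7 51. ] 45.9 circ [422.4 353.9] 27.1 fit [422.6 353.7] 26.2
bigtop scene 182 mean [421.9 352.8  14.7] rect [422.4 353.4] [51.4 51. ] 43.1 circ [423.1 354. ] 26.7 fit [422.8 353.9] 26.0
small top 160 mean [435.3 235.9  11.3] rect [435.5 235.6] [39.6 37.5] 0.6 circ [435.6 236.2] 20.0 fit [435.6 235.9] 19.5
rim top 312 mean [496.4 -79.9  63.6] rect [497. -80.] [91.9 93.3] 1.8 circ [496.8 -79.7] 47.2 fit [496.9 -79.4] 46.5
rim scene 718 mean [494.2 -83.8  62.3] rect [495.8 -81.5] [92.8 92.5] 50.6 circ [496.6 -81.4] 47.5 fit [496.1 -81.3] 46.8
knob top 111 mean [496.8 -78.6  51.8] rect [497.2 -79.3] [39.5 16.9] 58.5 circ [496.6 -79.1] 20.6 fit [495.6 -78.1] 16.8
knob scene 213 mean [493.9 -82.8  51. ] rect [495.6 -81.9] [39.4 16.4] 56.7 circ [495.3 -81.6] 20.8 fit [496.5 -82.5] 19.0
jaw/anvil top top 221 mean [542.8  55.4  42.4] rect [542.1  52.8] [34.2 55.3] 71.6 circ [541.4  50.1] 29.1 fit [541.1  49.5] 27.8
```

Request:
send_rows(motion="-35.4 -3.8 0 0 0 0 75; -35.4 -3.8 0 0 0 0 75; -35.4 -3.8 0 0 0 0 75; -35.4 -3.8 0 0 0 0 75; -35.4 -3.8 0 0 0 0 75; -35.4 -3.8 0 0 0 0 75; -35.4 -3.8 0 0 0 0 75; -35.4 -3.8 0 0 0 0 75; 0 0 17 0 0 0.157 75; 0 0 17 0 0 0.157 75; 0 0 17 0 0 0.157 75; 0 0 17 0 0 0.157 75; 0 0 17 0 0 0.157 75; 0 0 17 0 0 0.157 75; 0 0 17 0 0 0.157 75; 0 0 17 0 0 0.157 75; 0 0 17 0 0 0.157 75; 0 0 17 0 0 0.157 75; 0 0 0 0 0 0 75; 0 0 0 0 0 0 75")

```text
clock: 2.6
ee_pos: [0.4219, 0.3506, 0.0618]
tool_rot: [0.814, 0.581, 0.0, -0.0]
ft_force: [-0.1, 0.5, 0.1]
gripper_width: 0.075
grasp_force: 0.0
```

```bash
cat > st.py <<'E'
from h import *
from scipy.spatial.transform import Rotation as R
def st(tgt=None):
    o=get_obs();r=R.from_quat(o["tool_rot"]).as_matrix();p=np.array(o["ee_pos"])*1000
    print("t",round(float(o["clock"]),2),"p",np.round(p,1),"az_y",round(np.degrees(np.arctan2(r[1,1],r[0,1])),2),"z",np.round(r[:,2],3),"F",np.round(o["ft_force"],1),"M",np.round(o["moment"],2),"w",round(o["gripper_width"]*1000,1),"g",round(float(o["grasp_force"]),1),"q",np.round(o["joint_positions"],2))
    if tgt is not None: print("tool-frame shift",np.round(r.T@(np.array(tgt)-p),1))
    return o
E
python3 -c "
from st import *
st((421.2,349.9,1.5))"
```

```text
t 2.6 p [421.9 350.6  61.8] az_y -18.93 z [ 0.  0. -1.] F [-0.1  0.5  0.1] M [ 0.04  0.03 -0.01] w 75.0 g 0.0 q [ 0.69  0.4  -0.22  0.95  0.    2.59]
tool-frame shift [-0.9 -0.5 60.3]
```

Request:
send_rows(motion="-0.9 -0.5 15 0 0 0 75; 0 0 15 0 0 0 75; 0 0 15 0 0 0 75; 0 0 10 0 0 0 75; 0 0 4.5 0 0 0 75; 0 0 0 0 0 0 75; 0 0 0 0 0 0 40; 0 0 0 0 0 0 40; 0 0 0 0 0 0 40; 0 0 0 0 0 0 40; 0 0 0 0 0 0 40; 0 0 0 0 0 0 40; 0 0 0 0 0 0 40")

```text
clock: 4.22
ee_pos: [0.4214, 0.35, 0.0028]
tool_rot: [0.815, 0.58, 0.001, 0.0]
ft_force: [-3.0, -3.8, 10.5]
gripper_width: 0.0488
grasp_force: 60.4
```

```bash
python3 -c "
from st import *
st()"
```

```text
t 4.22 p [421.4 350.    2.8] az_y -19.14 z [ 0.001  0.001 -1.   ] F [-3.  -3.8 10.5] M [-0.48  0.57  0.05] w 48.8 g 60.4 q [ 0.69  0.46 -0.3   0.81 -0.    2.6 ]
```

Request:
send_rows(motion="0 0 -10 0 0 0 40; 0 0 -20 0 0 0 40; 0 0 -30 0 0 0 40; 0 0 -40 0 0 0 40; 0 0 0 0 0 0 40; 0 0 0 0 0 0 40")

```text
clock: 4.97
ee_pos: [0.4209, 0.3497, 0.1017]
tool_rot: [0.815, 0.58, 0.0, -0.0]
ft_force: [-0.5, 0.3, -1.7]
gripper_width: 0.0494
grasp_force: 62.4
```

Run:
```python
from st import *
o=st()
ims=[]
for n in("top","scene"):
    p,d=camera(n);np.save(n+"d1.npy",d);u,v=proj(n,[.421,.35,.1])[0].astype(int);print(n,u,v)
    ims.append(cv2.resize(p[max(0,v-45):max(0,v-45)+90,max(0,u-60):max(0,u-60)+120,::-1],(600,450))[:,100:500])
cv2.imwrite("pics/g1.png",np.hstack(ims))
```

```text
t 4.97 p [420.9 349.7 101.7] az_y -19.14 z [ 0.  0. -1.] F [-0.5  0.3 -1.7] M [-0.05  0.03 -0.03] w 49.4 g 62.4 q [ 0.69  0.37 -0.16  1.04  0.    2.6 ]
top 219 237
scene 229 135
```

View pics/g1.png

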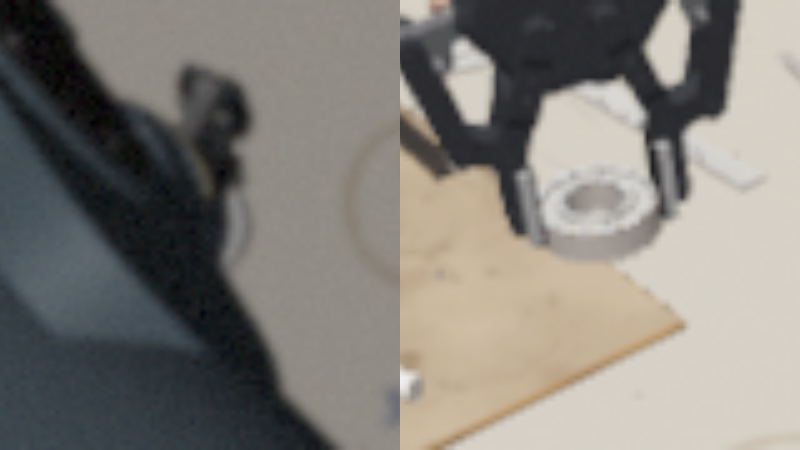

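The bearing is held level between the finger tips, at about (600,215) in the right half. I'll measure where its centre sits relative to the TCP.

Run:
```python
from m import *
d=np.load('scened1.npy');p,_=camera("scene")
P=depthpts("scene",d,205,270,110,165)*1000;im=p[110:165,205:270].astype(int)
z=P[...,2];m=((z>85)&(z<135)&(im.sum(2)>390)).astype(np.uint8)
c,l,s,ce=cv2.connectedComponentsWithStats(m)
for i in range(1,c):
    if s[i,4]>20:
        q=P[l==i];print(s[i],np.round(np.percentile(q,[2,50,98],axis=0),1).tolist())
i=1+np.argmax(s[1:,4]);q=P[l==i]
zt=np.percentile(q[:,2],80);t=q[abs(q[:,2]-zt)<5]
A=np.c_[t[:,:2]-t[:,:2].mean(0),np.ones(len(t))];f=np.linalg.lstsq(A,t[:,2],rcond=None)[0];print("zt",zt,"slope",f)
h=cv2.convexHull(t[:,:2].astype(np.float32))[:,0].astype(float);A=np.c_[2*h,np.ones(len(h))];g=np.linalg.lstsq(A,(h**2).sum(1),rcond=None)[0];print(len(t),g[:2],np.sqrt(g[2]+g[:2]@g[:2]),cv2.minEnclosingCircle(t[:,:2].astype(np.float32)))
```

```text
[  6  13  37  20 432] [[388.4, 327.3, 99.3], [419.5, 346.4, 111.6], [445.3, 376.5, 128.0]]
zt 113.56603392509118 slope [-3.74119349e-03 -7.17913494e-03  1.12403356e+02]
275 [420.65819577 350.54386632] 30.92236885888385 ((419.0013122558594, 343.9493408203125), 37.93016815185547)
```

Run:
```python
from m import *
d=np.load('scened1.npy')
P=depthpts("scene",d,205,270,110,165)*1000
q=P[(abs(P[...,2]-112.6)<4)];ey=np.array([.327,.945]);ex=np.array([.945,-.327])
r=q[:,:2]-[420.9,349.7];a=r@ex;b=r@ey
for lo in range(-30,31,4):
    k=(a>=lo)&(a<lo+4)
    if k.sum()>3: print(lo,k.sum(),np.round([b[k].min(),b[k].max()],1))
```

```text
-30 6 [-14.3 -10.8]
-26 9 [-12.    8.7]
-22 22 [-13.4  20.7]
-18 23 [-17.4  23.4]
-14 26 [-21.4  25.9]
-10 23 [-23.5  26.8]
-6 19 [-22.1  31.6]
-2 20 [-23.7  29.9]
2 21 [-21.7  26.4]
6 24 [-22.4  28.7]
10 27 [-19.4  25.3]
14 21 [-18.5  21.6]
18 23 [-15.1  22.4]
22 14 [-14.6  13.8]
26 8 [-14.2  -9.9]
```

Request:
send_rows(motion="-20 15 0 0 0 0 40; -35 26 0 0 0 0 40; -35 26 0 0 0 0 40; -35 26 0 0 0 0 40; -35 26 0 0 0 0 40; -35 26 0 0 0 0 40; -35 26 0 0 0 0 40; -35 26 0 0 0 0 40; -17.7 15.4 0 0 0 0 40; 0 0 0 0 0 0 40; 0 0 0 0 0 0 40; 0 0 0 0 0 0 40")

```text
clock: 6.62
ee_pos: [0.5286, 0.0139, 0.1016]
tool_rot: [0.814, 0.58, -0.0, -0.0]
ft_force: [-0.4, -0.5, -1.0]
gripper_width: 0.0488
grasp_force: 62.4
```

Run:
```python
from st import *
st((528.8,13.1,26.8))
p,d=camera("scene");np.save("sd2.npy",d)
cv2.imwrite("pics/n1.png",cv2.resize(p[120:300,310:470,::-1],(533,600)))
```

```text
t 6.62 p [528.6  13.9 101.6] az_y -19.07 z [-0.  0. -1.] F [-0.4 -0.5 -1. ] M [-0.03 -0.01  0.06] w 48.8 g 62.4 q [ 0.03  0.33 -0.21  1.03  0.    1.93]
tool-frame shift [-0.7  0.5 74.8]
```

View pics/n1.png

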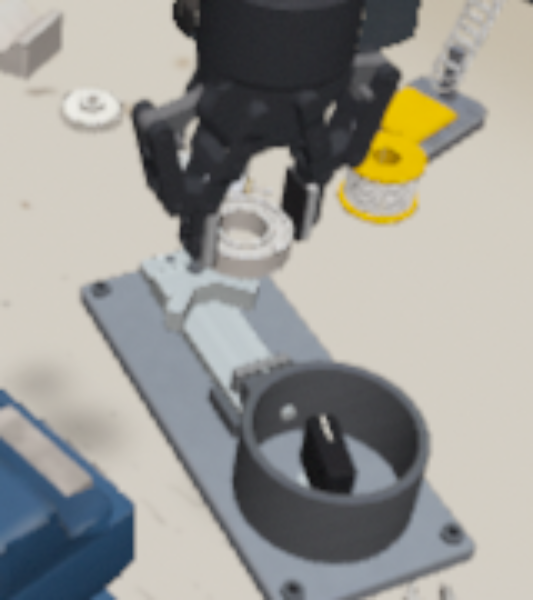

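The bearing hangs at crop (248,230), above the rail and in line with it, and the jaw is clear near the well. I'll lower it.

Request:
send_rows(motion="-0.7 0.5 15 0 0 0 40; 0 0 20 0 0 0 40; 0 0 18 0 0 0 40; 0 0 12 0 0 0 40; 0 0 5 0 0 0 40; 0 0 1 0 0 0 40; 0 0 1 0 0 0 40; 0 0 0 0 0 0 40; 0 0 0 0 0 0 40")

```text
clock: 7.8
ee_pos: [0.5294, 0.0123, 0.0301]
tool_rot: [0.815, 0.58, 0.0, 0.0]
ft_force: [0.7, 0.1, -2.0]
gripper_width: 0.0489
grasp_force: 62.4
```

```bash
python3 -c "
from st import *
st((528.8,13.1,26.8))"
```

```text
t 7.8 p [529.4  12.3  30.1] az_y -19.14 z [ 0.  0. -1.] F [ 0.7  0.1 -2. ] M [-0.01  0.03  0.01] w 48.9 g 62.4 q [ 0.02  0.4  -0.31  0.86  0.    1.93]
tool-frame shift [ 0.6 -0.8  3.3]
```

Request:
send_rows(motion="0.6 -0.8 1 0 0 0 40; 0 0 1 0 0 0 40; 0 0 0.7 0 0 0 40; 0 0 0 0 0 0 40; 0 0 0 0 0 0 40")

```text
clock: 8.43
ee_pos: [0.5287, 0.0131, 0.0271]
tool_rot: [0.815, 0.58, 0.0, 0.0]
ft_force: [-0.1, -0.6, -1.3]
gripper_width: 0.0489
grasp_force: 62.5
```

```bash
python3 -c "
from st import *
st((528.8,13.1,26.8))"
```

```text
t 8.43 p [528.7  13.1  27.1] az_y -19.14 z [ 0.  0. -1.] F [-0.1 -0.6 -1.3] M [-0.    0.04 -0.04] w 48.9 g 62.5 q [ 0.02  0.4  -0.32  0.85 -0.    1.93]
tool-frame shift [0.1 0.1 0.3]
```

Request:
send_rows(motion="0 0 0.6 0 0 0 40; 0 0 0 0 0 0 40; 0 0 0 0 0 0 40")

```text
clock: 8.8
ee_pos: [0.5287, 0.013, 0.0268]
tool_rot: [0.815, 0.58, 0.0, 0.0]
ft_force: [-2.2, -0.2, 5.8]
gripper_width: 0.0487
grasp_force: 63.2
```

Request:
send_rows(motion="0 0 0.6 0 0 0 40; 0 0 0 0 0 0 40; 0 0 0 0 0 0 40")

```text
clock: 9.18
ee_pos: [0.5288, 0.013, 0.0268]
tool_rot: [0.815, 0.58, 0.0, 0.0]
ft_force: [-6.6, -1.0, 16.6]
gripper_width: 0.049
grasp_force: 64.3
```

Contact with the rail. I'll open a little, lift clear and look.

Request:
send_rows(motion="0 0 -0.8 0 0 0 50; 0 0 0 0 0 0 54; 0 0 0 0 0 0 60; 0 0 0 0 0 0 64; 0 0 0 0 0 0 66; 0 0 0 0 0 0 66; 0 0 -8 0 0 0 66; 0 0 -12 0 0 0 66; 0 0 -20 0 0 0 66; 0 0 -30 0 0 0 66; 0 0 -30 0 0 0 66; 0 0 0 0 0 0 40; 0 0 0 0 0 0 40")

```text
clock: 10.8
ee_pos: [0.5286, 0.0131, 0.1268]
tool_rot: [0.815, 0.58, 0.0, 0.0]
ft_force: [0.2, -0.0, -0.9]
gripper_width: 0.0397
grasp_force: 0.0
```

Run:
```python
from st import *
from m import depthpts
st()
p,d=camera("scene");u,v=proj("scene",[.530,.017,.035])[0].astype(int);print(u,v)
cv2.imwrite("pics/n2.png",cv2.resize(p[120:300,310:470,::-1],(533,600)))
P=depthpts("scene",d,u-25,u+25,v-20,v+25)*1000
C=np.array([496.5,-80.4]);ey=np.array([.327,.945]);ex=np.array([.945,-.327])
q=P[abs(P[...,2]-38)<4];r=q[:,:2]-C;a=r@ex;b=r@ey-65
for lo in range(-30,31,6):
    k=(a>=lo)&(a<lo+6)
    if k.sum()>3: print(lo,k.sum(),np.round([b[k].min(),b[k].max()],1),round(q[k,2].mean(),1))
```

```text
t 10.8 p [528.6  13.1 126.8] az_y -19.14 z [ 0.  0. -1.] F [ 0.2 -0.  -0.9] M [-0.    0.   -0.01] w 39.7 g 0.0 q [ 0.02  0.31 -0.17  1.09  0.    1.93]
379 219
-30 44 [28.8 88.7] 38.3
-24 82 [19.2 92.2] 39.1
-18 95 [-10.2  90.6] 38.8
-12 73 [-26.2  91.8] 38.7
-6 80 [-27.   90.8] 38.6
0 70 [-27.4  83.2] 38.3
6 87 [-27.   84.3] 38.6
12 78 [-26.4  86. ] 38.3
18 66 [21.5 83.6] 39.0
24 11 [36.4 65.2] 39.4
```

View pics/n2.png

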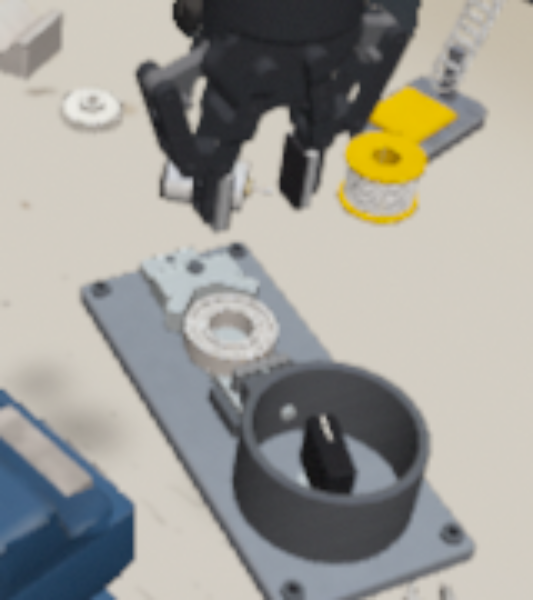

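The bearing lies flat on the rail at crop (232,330), clear of jaw and anvil. Next I'll move above the well and rotate the wrist for the knob.

Request:
send_rows(motion="-33 0.4 0 0 0 0 34; -33 0 0 0 0 0 34; -33 0 0 0 0 0 34; 0 0 0 0 0 -0.17 34; 0 0 0 0 0 -0.17 34; 0 0 0 0 0 -0.17 34; 0 0 0 0 0 -0.17 34; 0 0 0 0 0 -0.17 34; 0 0 0 0 0 -0.17 34; 0 0 0 0 0 -0.17 34; 0 0 0 0 0 -0.17 34; 0 0 0 0 0 -0.17 34; 0 0 0 0 0 -0.17 34; 0 0 0 0 0 -0.17 34; 0 0 0 0 0 -0.17 34; 0 0 0 0 0 -0.17 34; 0 0 0 0 0 -0.17 34; 0 0 0 0 0 -0.17 34; 0 0 0 0 0 -0.17 34")

```text
clock: 13.22
ee_pos: [0.496, -0.0805, 0.1259]
tool_rot: [-0.399, 0.917, 0.0, -0.001]
ft_force: [0.4, -1.0, 0.2]
gripper_width: 0.0341
grasp_force: 0.0
```

Request:
send_rows(motion="0 0 0 0 0 -0.17 34; 0 0 0 0 0 -0.019 34; 0 0 0 0 0 0 34; 0 0 0 0 0 0 34")

```text
clock: 13.72
ee_pos: [0.4965, -0.0806, 0.1266]
tool_rot: [-0.48, 0.877, 0.0, -0.0]
ft_force: [0.6, 0.2, -0.6]
gripper_width: 0.0339
grasp_force: 0.0
```

```bash
python3 -c "
from st import *
st((496.5,-80.4,23))"
```

```text
t 13.72 p [496.5 -80.6 126.6] az_y 147.4 z [-0.  0. -1.] F [ 0.6  0.2 -0.6] M [ 0.   -0.02 -0.05] w 33.9 g 0.0 q [-0.16  0.26 -0.24  1.07 -0.   -1.16]
tool-frame shift [-2.000e-01  1.000e-01  1.036e+02]
```

Request:
send_rows(motion="0 0 15 0 0 0 34; 0 0 20 0 0 0 34; 0 0 20 0 0 0 34; 0 0 12 0 0 0 34; 0 0 8 0 0 0 34; 0 0 5 0 0 0 34; 0 0 0 0 0 0 34; 0 0 0 0 0 0 34")

```text
clock: 14.72
ee_pos: [0.4969, -0.0806, 0.0471]
tool_rot: [-0.481, 0.877, -0.0, 0.0]
ft_force: [0.4, -0.5, -0.9]
gripper_width: 0.0341
grasp_force: 0.0
```

Request:
send_rows(motion="0 0 6 0 0 0 34; 0 0 6 0 0 0 34; 0 0 6 0 0 0 34; 0 0 4 0 0 0 34; 0 0 0 0 0 0 34; 0 0 0 0 0 0 34")

```text
clock: 15.48
ee_pos: [0.4967, -0.0806, 0.0248]
tool_rot: [-0.481, 0.877, -0.0, 0.0]
ft_force: [-0.4, 0.3, 0.9]
gripper_width: 0.0342
grasp_force: 0.0
```

```bash
python3 -c "
from st import *
st((496.5,-80.4,23))"
```

```text
t 15.47 p [496.7 -80.6  24.8] az_y 147.54 z [ 0. -0. -1.] F [-0.4  0.3  0.9] M [-0.03  0.02 -0.02] w 34.2 g 0.0 q [-0.16  0.36 -0.39  0.82  0.   -1.17]
tool-frame shift [-0.1  0.3  1.8]
```

Free of contact. Now I'll close on the knob.

Request:
send_rows(motion="0 0 0 0 0 0 24; 0 0 0 0 0 0 20; 0 0 0 0 0 0 8; 0 0 0 0 0 0 8; 0 0 0 0 0 0 8; 0 0 0 0 0 0 8")

```text
clock: 16.23
ee_pos: [0.4969, -0.0807, 0.025]
tool_rot: [-0.481, 0.877, -0.0, 0.0]
ft_force: [0.3, -1.0, 6.4]
gripper_width: 0.0152
grasp_force: 58.8
```

```bash
python3 -c "
from st import *
st((496.5,-80.4,23))"
```

```text
t 16.23 p [496.9 -80.7  25. ] az_y 147.53 z [ 0.001 -0.    -1.   ] F [ 0.3 -1.   6.4] M [-0.24  0.06 -0.17] w 15.2 g 58.8 q [-0.16  0.36 -0.39  0.82 -0.   -1.17]
tool-frame shift [-0.1  0.5  2. ]
```

Request:
send_rows(motion="0 0 0 0 0 0.05 8; 0 0 0 0 0 0.05 8; 0 0 0 0 0 0.05 8; 0 0 0 0 0 0.05 8; 0 0 0 0 0 0.05 8; 0 0 0 0 0 0.05 8; 0 0 0 0 0 0.05 8; 0 0 0 0 0 0.05 8; 0 0 0 0 0 0.025 8; 0 0 0 0 0 0.025 8; 0 0 0 0 0 0.025 8; 0 0 0 0 0 0.025 8")

```text
clock: 17.73
ee_pos: [0.4967, -0.0805, 0.025]
tool_rot: [-0.249, 0.968, 0.0, 0.0]
ft_force: [-2.2, 0.2, 8.4]
gripper_width: 0.0151
grasp_force: 59.1
```

```bash
cat > k.py <<'E'
from st import *
o=st((496.5,-80.4,23))
ks=[get_obs()["moment"][2] for _ in range(10)];print("Mz",np.mean(ks),np.std(ks))
E
python3 k.py
```

```text
t 17.73 p [496.7 -80.5  25. ] az_y 118.86 z [ 0.  0. -1.] F [-2.2  0.2  8.4] M [0.18 0.41 0.23] w 15.1 g 59.1 q [-0.16  0.36 -0.39  0.82  0.   -0.66]
tool-frame shift [0.1 0.1 2. ]
Mz 0.2267759130676022 2.7755575615628914e-17
```

Request:
send_rows(motion="0 0 0 0 0 0.03 8; 0 0 0 0 0 0.03 8; 0 0 0 0 0 0.02 8; 0 0 0 0 0 0.02 8")

```text
clock: 18.23
ee_pos: [0.4966, -0.0804, 0.025]
tool_rot: [-0.201, 0.98, 0.0, 0.0]
ft_force: [-1.5, 1.0, 8.1]
gripper_width: 0.0148
grasp_force: 59.1
```

```bash
sed -i '/^ks/d' k.py; echo 'print("Mz",round(float(o["moment"][2]),3),"q6",round(float(o["joint_positions"][5]),4))' >>k.py; python3 k.py|grep -o 'az_y.*z\|Mz.*'
```

```text
az_y 113.14 z
Mz 0.25 q6 -0.5647
```

Request:
send_rows(motion="0 0 0 0 0 0.02 8; 0 0 0 0 0 0.02 8")

```text
clock: 18.48
ee_pos: [0.4967, -0.0804, 0.025]
tool_rot: [-0.181, 0.983, 0.0, 0.0]
ft_force: [-1.9, 1.5, 7.9]
gripper_width: 0.015
grasp_force: 59.2
```

```bash
python3 k.py|grep Mz
```

```text
Mz 0.34 q6 -0.5247
```

Request:
send_rows(motion="0 0 0 0 0 0.02 8; 0 0 0 0 0 0.02 8")

```text
clock: 18.73
ee_pos: [0.4966, -0.0804, 0.025]
tool_rot: [-0.161, 0.987, 0.0, 0.0]
ft_force: [-2.0, 1.8, 8.4]
gripper_width: 0.015
grasp_force: 59.2
```

```bash
python3 k.py|grep Mz
```

```text
Mz 0.195 q6 -0.4847
```

Request:
send_rows(motion="0 0 0 0 0 0.02 8; 0 0 0 0 0 0.02 8")

```text
clock: 18.98
ee_pos: [0.4966, -0.0803, 0.025]
tool_rot: [-0.142, 0.99, 0.0, 0.0]
ft_force: [-2.5, 2.1, 8.7]
gripper_width: 0.0148
grasp_force: 59.2
```

```bash
python3 k.py|grep Mz
```

```text
Mz 0.253 q6 -0.4447
```

```bash
cat > a.py <<'E'
from st import *
import sys
n=int(sys.argv[1]);L=[]
for i in range(n):
    camera("scene");o=get_obs();L.append([o["moment"][2],o["joint_positions"][5],*o["ft_force"]])
L=np.array(L);print("Mz",np.round(L[:,0],3),"mean",round(L[:,0].mean(),3),"q6",round(L[:,1].mean(),4),"F",np.round(L[:,2:].mean(0),1),"t",round(float(o["clock"]),2))
E
python3 a.py 8
```

```text
Mz [0.178 0.124 0.072 0.097 0.008 0.07  0.094 0.065] mean 0.089 q6 -0.4449 F [-2.1  2.2  8.1] t 19.38
```

Request:
send_rows(motion="0 0 0 0 0 0.02 8; 0 0 0 0 0 0.02 8; 0 0 0 0 0 0.02 8; 0 0 0 0 0 0.02 8; 0 0 0 0 0 0.02 8")

```text
clock: 20.0
ee_pos: [0.4966, -0.0803, 0.025]
tool_rot: [-0.092, 0.996, 0.0, 0.0]
ft_force: [-2.0, 2.2, 9.6]
gripper_width: 0.0153
grasp_force: 59.1
```

```bash
python3 a.py 5
```

```text
Mz [0.172 0.148 0.073 0.07  0.068] mean 0.106 q6 -0.3447 F [-2.6  2.4  8.5] t 20.25
```

Run:
```python
from st import *
L=[]
for i in range(2):
    p,d=camera("scene");L.append(p)
p=np.mean(L,0).astype(np.uint8);np.save("ref.npy",p)
cv2.imwrite("pics/k1.png",cv2.resize(p[160:300,330:470,::-1],(600,600),interpolation=2))
```

```text
(no output)
```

View pics/k1.png

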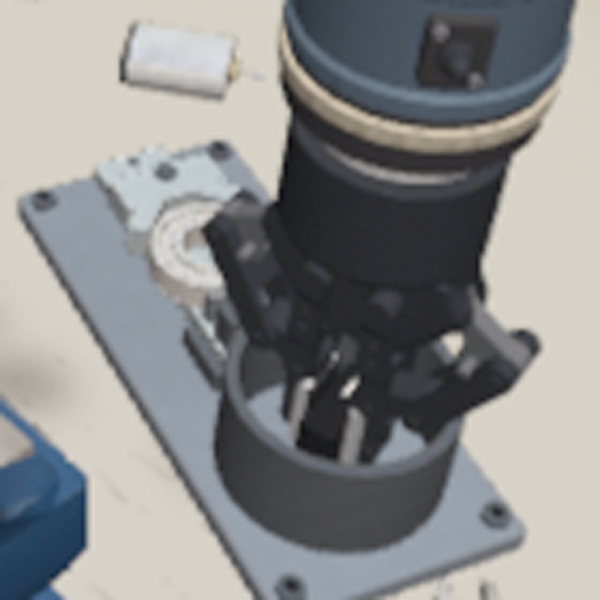

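The left half of the bearing is visible at crop (180,245) and the jaw at (205,345). I'll track their image motion as well as the torque while turning in small steps.

```bash
cat > s.py <<'E'
from st import *
import sys
i=int(sys.argv[1])
o=get_obs();m0=float(o["moment"][2])
F=[camera("scene")[0].astype(np.float32) for _ in range(4)]
p=np.mean(F,0);np.save(f"s{i}.npy",p)
nz=np.abs(np.mean(F[:2],0)-np.mean(F[2:],0))
reg={"bear":(364,374,205,232),"jaw":(373,381,232,248),"ctrl":(340,352,215,240)}
out={}
for j in(i-1,0):
    if j<0 or j==i: continue
    r=np.load(f"s{j}.npy")
    for k,(a,b,c,d) in reg.items(): out[f"{k}-{j}"]=round(float(np.abs(p-r)[c:d,a:b].mean()),2)
# shift along motion direction, one-parameter Lucas-Kanade on bearing region vs frame 0
g=proj("scene",[[.530,.017,.035],[.53+.00327,.017+.00945,.035]]);dv=(g[1]-g[0])/10
r=cv2.GaussianBlur(np.load("s0.npy").mean(2),(3,3),0);q=cv2.GaussianBlur(p.mean(2),(3,3),0)
for k in("bear","jaw"):
    a,b,c,d=reg[k];best=[]
    for s in np.arange(-2,14,.25):
        w=cv2.warpAffine(q,np.float32([[1,0,-dv[0]*s],[0,1,-dv[1]*s]]),(640,400))
        best.append(np.abs(w-r)[c:d,a:b].mean())
    out[k+"_mm"]=float(np.arange(-2,14,.25)[np.argmin(best)])
print(i,"Mmove",round(m0,3),"q6",round(float(o["joint_positions"][5]),3),"t",round(float(o["clock"]),2),"dv",np.round(dv,2),"noise",round(float(nz[205:232,364:374].mean()),2),out)
E
python3 s.py 0
```

```text
0 Mmove 0.052 q6 -0.345 t 20.35 dv [-0.25 -0.35] noise 0.36 {'bear_mm': 0.0, 'jaw_mm': 0.0}
```

Request:
send_rows(motion="0 0 0 0 0 0.02 8; 0 0 0 0 0 0.02 8; 0 0 0 0 0 0.02 8; 0 0 0 0 0 0.02 8; 0 0 0 0 0 0.02 8")

```text
clock: 21.18
ee_pos: [0.4966, -0.0802, 0.025]
tool_rot: [-0.042, 0.999, 0.0, 0.0]
ft_force: [-2.0, 3.2, 8.6]
gripper_width: 0.0147
grasp_force: 59.1
```

```bash
python3 s.py 1
```

```text
1 Mmove 0.252 q6 -0.245 t 21.18 dv [-0.25 -0.35] noise 0.57 {'bear-0': 5.06, 'jaw-0': 2.32, 'ctrl-0': 0.27, 'bear_mm': 0.5, 'jaw_mm': 0.0}
```

Request:
send_rows(motion="0 0 0 0 0 0.02 8; 0 0 0 0 0 0.02 8; 0 0 0 0 0 0.02 8; 0 0 0 0 0 0.02 8; 0 0 0 0 0 0.02 8")

```text
clock: 22.0
ee_pos: [0.4966, -0.0801, 0.025]
tool_rot: [0.008, 1.0, 0.0, 0.0]
ft_force: [-2.8, 2.9, 9.3]
gripper_width: 0.015
grasp_force: 59.2
```

```bash
python3 s.py 2
```

```text
2 Mmove 0.237 q6 -0.145 t 22.0 dv [-0.25 -0.35] noise 0.41 {'bear-1': 4.09, 'jaw-1': 1.58, 'ctrl-1': 0.29, 'bear-0': 6.83, 'jaw-0': 3.38, 'ctrl-0': 0.31, 'bear_mm': 1.0, 'jaw_mm': 0.0}
```

Request:
send_rows(motion="0 0 0 0 0 0.02 8; 0 0 0 0 0 0.02 8; 0 0 0 0 0 0.02 8; 0 0 0 0 0 0.02 8; 0 0 0 0 0 0.02 8")

```text
clock: 22.82
ee_pos: [0.4966, -0.08, 0.025]
tool_rot: [0.058, 0.998, 0.001, 0.0]
ft_force: [-2.0, 4.9, 8.5]
gripper_width: 0.015
grasp_force: 59.3
```

```bash
python3 s.py 3
```

```text
3 Mmove 0.326 q6 -0.045 t 22.82 dv [-0.25 -0.35] noise 0.43 {'bear-2': 1.48, 'jaw-2': 1.67, 'ctrl-2': 0.31, 'bear-0': 6.94, 'jaw-0': 4.35, 'ctrl-0': 0.41, 'bear_mm': 1.0, 'jaw_mm': 0.0}
```

Request:
send_rows(motion="0 0 0 0 0 0.02 8; 0 0 0 0 0 0.02 8; 0 0 0 0 0 0.02 8; 0 0 0 0 0 0.02 8; 0 0 0 0 0 0.02 8")

```text
clock: 23.65
ee_pos: [0.4966, -0.08, 0.0249]
tool_rot: [0.108, 0.994, 0.001, -0.0]
ft_force: [-1.9, 4.7, 7.8]
gripper_width: 0.0149
grasp_force: 59.3
```

```bash
python3 s.py 4
```

```text
4 Mmove 0.421 q6 0.055 t 23.65 dv [-0.25 -0.35] noise 0.35 {'bear-3': 1.15, 'jaw-3': 1.36, 'ctrl-3': 0.33, 'bear-0': 7.05, 'jaw-0': 5.24, 'ctrl-0': 0.57, 'bear_mm': 1.0, 'jaw_mm': 0.0}
```

```bash
python3 - <<'E'
import numpy as np,cv2
S=[cv2.GaussianBlur(np.load(f"s{i}.npy").mean(2),(3,3),0) for i in range(5)]
R=cv2.GaussianBlur(np.load("ref.npy").astype(np.float32).mean(2),(3,3),0)
for reg in((364,374,205,232),(362,372,208,230),(366,376,212,232)):
    a,b,c,d=reg;o=[]
    for i in range(5):
        r,q=S[2],S[i]
        best=None
        for s in np.arange(-4,3,.05):
            w=cv2.warpAffine(q,np.float32([[1,0,.25*s],[0,1,.35*s]]),(640,400),flags=cv2.INTER_CUBIC)[c:d,a:b].ravel()
            A=np.c_[w,np.ones_like(w)];e=np.linalg.lstsq(A,r[c:d,a:b].ravel(),rcond=None)[1][0]
            if best is None or e<best[0]: best=(e,s)
        o.append(round(-best[1],2))
    print(reg,o)
    print([np.round((S[i]-S[i-1])[c:d,a:b].mean(),2) for i in range(1,5)])
E
python3 a.py 3
```

```text
(364, 374, 205, 232) [np.float64(0.8), np.float64(0.05), np.float64(0.0), np.float64(0.0), np.float64(-0.1)]
[np.float32(0.48), np.float32(-1.41), np.float32(-0.03), np.float32(-0.11)]
(362, 372, 208, 230) [np.float64(0.8), np.float64(0.05), np.float64(0.0), np.float64(0.05), np.float64(-0.1)]
[np.float32(0.97), np.float32(-1.49), np.float32(0.05), np.float32(-0.13)]
(366, 376, 212, 232) [np.float64(1.3), np.float64(0.05), np.float64(0.0), np.float64(-0.2), np.float64(-0.1)]
[np.float32(-0.86), np.float32(-1.76), np.float32(-0.0), np.float32(-0.55)]
Mz [0.157 0.192 0.185] mean 0.178 q6 0.0547 F [-2.3  5.4  9.2] t 24.0
```

Request:
send_rows(motion="0 0 0 0 0 -0.02 8; 0 0 0 0 0 -0.02 8; 0 0 0 0 0 -0.02 8; 0 0 0 0 0 -0.02 8; 0 0 0 0 0 -0.02 8; 0 0 0 0 0 0.02 8; 0 0 0 0 0 0.02 8; 0 0 0 0 0 0.02 8")

```text
clock: 25.0
ee_pos: [0.4966, -0.08, 0.025]
tool_rot: [0.088, 0.996, 0.001, 0.0]
ft_force: [-2.1, 4.4, 8.7]
gripper_width: 0.0151
grasp_force: 59.2
```

```bash
python3 k.py|grep Mz
```

```text
Mz 0.375 q6 0.0152
```

Request:
send_rows(motion="0 0 0 0 0 0.02 8")

```text
clock: 25.12
ee_pos: [0.4966, -0.08, 0.025]
tool_rot: [0.098, 0.995, 0.001, 0.0]
ft_force: [-2.0, 4.8, 8.5]
gripper_width: 0.0147
grasp_force: 59.3
```

```bash
python3 k.py|grep Mz
```

```text
Mz 0.319 q6 0.0352
```

Request:
send_rows(motion="0 0 0 0 0 0.02 8")

```text
clock: 25.25
ee_pos: [0.4966, -0.08, 0.025]
tool_rot: [0.108, 0.994, 0.001, 0.0]
ft_force: [-2.1, 4.5, 7.7]
gripper_width: 0.0151
grasp_force: 59.3
```

```bash
python3 k.py|grep Mz
```

```text
Mz 0.399 q6 0.0552
```

Request:
send_rows(motion="0 0 0 0 0 -0.02 8; 0 0 0 0 0 -0.02 8; 0 0 0 0 0 -0.02 8; 0 0 0 0 0 -0.02 8; 0 0 0 0 0 -0.02 8; 0 0 0 0 0 0.02 8; 0 0 0 0 0 0.02 8; 0 0 0 0 0 0.02 8")

```text
clock: 26.25
ee_pos: [0.4966, -0.08, 0.025]
tool_rot: [0.088, 0.996, 0.001, 0.0]
ft_force: [-2.4, 4.9, 8.6]
gripper_width: 0.015
grasp_force: 59.2
```

```bash
python3 k.py|grep Mz
```

```text
Mz 0.347 q6 0.0152
```

Request:
send_rows(motion="0 0 0 0 0 0.02 8")

```text
clock: 26.38
ee_pos: [0.4966, -0.08, 0.025]
tool_rot: [0.098, 0.995, 0.001, 0.0]
ft_force: [-2.9, 4.7, 9.0]
gripper_width: 0.0151
grasp_force: 59.3
```

```bash
python3 k.py|grep Mz
```

```text
Mz 0.316 q6 0.0352
```

Request:
send_rows(motion="0 0 0 0 0 0.02 8")

```text
clock: 26.5
ee_pos: [0.4966, -0.08, 0.025]
tool_rot: [0.108, 0.994, 0.001, 0.0]
ft_force: [-2.6, 3.8, 8.7]
gripper_width: 0.0152
grasp_force: 59.3
```

```bash
python3 k.py|grep Mz
```

```text
Mz 0.373 q6 0.0552
```

Request:
send_rows(motion="0 0 0 0 0 -0.02 8; 0 0 0 0 0 -0.02 8; 0 0 0 0 0 -0.02 8; 0 0 0 0 0 -0.02 8; 0 0 0 0 0 -0.02 8; 0 0 0 0 0 0.02 8; 0 0 0 0 0 0.02 8; 0 0 0 0 0 0.02 8")

```text
clock: 27.5
ee_pos: [0.4966, -0.08, 0.025]
tool_rot: [0.088, 0.996, 0.001, 0.0]
ft_force: [-2.6, 3.5, 9.0]
gripper_width: 0.015
grasp_force: 59.2
```

```bash
python3 k.py|grep Mz
```

```text
Mz 0.35 q6 0.0152
```

Request:
send_rows(motion="0 0 0 0 0 0.02 8")

```text
clock: 27.62
ee_pos: [0.4966, -0.08, 0.025]
tool_rot: [0.098, 0.995, 0.001, 0.0]
ft_force: [-1.4, 4.9, 9.0]
gripper_width: 0.0149
grasp_force: 59.3
```

```bash
python3 k.py|grep Mz
```

```text
Mz 0.349 q6 0.0352
```

Request:
send_rows(motion="0 0 0 0 0 0.02 8")

```text
clock: 27.75
ee_pos: [0.4966, -0.08, 0.025]
tool_rot: [0.108, 0.994, 0.001, 0.0]
ft_force: [-1.9, 4.1, 8.2]
gripper_width: 0.0152
grasp_force: 59.3
```

```bash
python3 k.py|grep Mz
```

```text
Mz 0.384 q6 0.0552
```

The torque excess of about 0.12–0.13 N m over free turning corresponds to roughly 14 N. I'll release and lift straight out.

Request:
send_rows(motion="0 0 0 0 0 0 8; 0 0 0 0 0 0 18; 0 0 0 0 0 0 24; 0 0 0 0 0 0 32; 0 0 0 0 0 0 32; 0 0 -5 0 0 0 32; 0 0 -10 0 0 0 32; 0 0 -20 0 0 0 32; 0 0 -30 0 0 0 32; 0 0 -40 0 0 0 32; 0 0 -40 0 0 0 32; 0 0 0 0 0 0 32; 0 0 0 0 0 0 32")

```text
clock: 29.38
ee_pos: [0.4965, -0.0806, 0.1696]
tool_rot: [0.108, 0.994, -0.0, 0.0]
ft_force: [0.1, 0.7, -0.1]
gripper_width: 0.0322
grasp_force: 0.0
```

Run:
```python
from st import *
from m import depthpts
st()
p,d=camera("scene")
cv2.imwrite("pics/e1.png",cv2.resize(p[150:300,325:465,::-1],(560,600)))
P=depthpts("scene",d,354,404,199,244)*1000
r=P[...,:2]-np.array([496.5,-80.4]);a=r@[.945,-.327];b=r@[.327,.945]-65
k=(abs(P[...,2]-39)<4)&(b>0)&(b<62);print("n",k.sum(),np.round(np.percentile(a[k],[2,98]),1),np.round(np.percentile(b[k],2),1))
P=depthpts("scene",d,390,430,235,275)*1000
q=P[(P[...,2]>47)&(P[...,2]<55)][:,:2].astype(np.float32);print("knob",cv2.minAreaRect(q))
```

```text
t 29.38 p [496.5 -80.6 169.6] az_y 77.64 z [ 0. -0. -1.] F [ 0.1  0.7 -0.1] M [-0.    0.07  0.02] w 32.2 g 0.0 q [-0.16  0.24 -0.16  1.17 -0.    0.05]
n 427 [-25.8  24.8] 7.1
knob ((495.8133544921875, -82.8924331665039), (88.94757843017578, 67.05574798583984), 41.90073013305664)
```

View pics/e1.png

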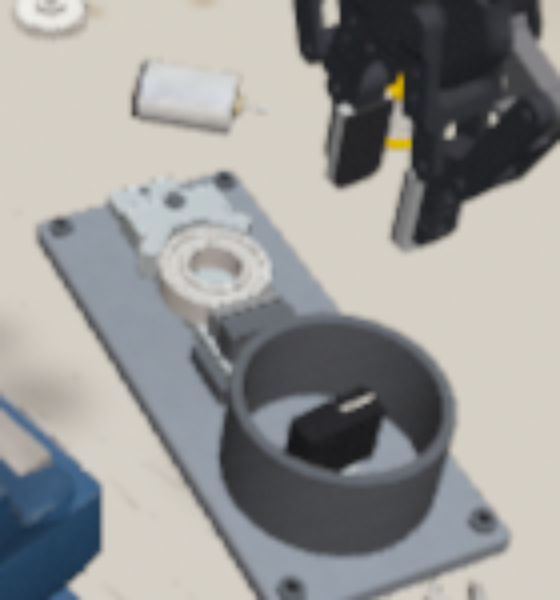

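The bearing sits in the V at crop (215,270) with the jaw against it at (255,315). The knob is turned, and the gripper is clear above everything. I'll hand it in.

```bash
python3 -c "
from bench import close_job
print(close_job())"
```

```text
the job is handed in; nothing more can be done
None
```

The larger bearing is clamped in the V at roughly 14 N (estimated from the knob torque, not measured directly), everything is released, the smaller bearing was not touched, and the job is handed in; no verdict was returned.

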